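# Match a hinge leaf to the jamb and hold it for the pin

## Task

Lift the loose hinge leaf out of the open curling die, bring it upright over the jamb block and fit its single knuckle between the two knuckles of the fixed leaf so that all three holes line up, ready for the pin to be driven. Finish while still holding the leaf there, still and in line, its weight carried by the gripper and not pressed against the jamb; do not let go. Leave the other things on the bench where they are.

Things in the scene. Friction and masses are not known exactly. Their poses are not given: they have to be found in the camera images.
- leaf: Loose steel hinge leaf, 0.26 kg, standing knuckle down in the die. Origin: centre of its one knuckle, on the hole's axis; y along the hole, z up the plate, x normal to it. Knuckle 18 mm outside, 24 mm long (|y| up to 12), 11 mm through hole; a 22 mm wide neck joins it to the plate. Half a turn about z leaves it the same, so either way round is right.
- leaf_plate (a point): Middle of the leaf's flat plate, 50 mm above the leaf's origin. The plate is 8 mm thick (x), 80 mm wide (y), 60 mm high (20 to 80 mm above the leaf's origin); grip it across its thickness, from above, near the middle of its width.
- die: Steel curling die, bolted down; origin: centre of underside, x, y as the leaf's in it (to 2 mm). Base 80x104x20 mm, jaws to z 45 round an open cavity 22 (x) x 28 (y), floor z 20. At each y end a guide (|y| 27-46, |x| to 15, top z 70) has an 11 mm slot for the plate's edge; the plate's shoulders rest at z 50, so the leaf's origin is at z 30. The leaf lifts straight up, clear of all after 50 mm.
- jamb: Jamb block, bolted down; origin: centre of underside. Steel base 90 (x) x 104 (y) x 12 mm, wooden block (x -26 to +20, |y| to 46 mm) up to z 105. A fixed leaf 8 mm thick hangs on its -x face, which looks roughly to the robot; its two knuckles stand above the block's top edge. An 8 mm pin with tapered nose waits in the +y knuckle, short of the gap; its head ends at y +61.
- jamb_axis (a point): Point on the pin axis midway between the fixed knuckles (jamb x -30, y 0, z 120 mm); axes as the jamb's, y along the pin axis. Knuckles 18 mm outside, at |y| 14 to 34: a 28 mm gap for the 24 mm knuckle, open above, in front and behind; the nearest support is 15 mm below the axis. The leaf's origin belongs at this point, its y along this y (either way), its z up.
- ring_gauge: Bystander: grey steel ring, 50 mm across, 14 mm high, lying flat; origin at the centre of its underside.
- screwdriver: Bystander: screwdriver with an orange handle, 172 mm long, lying near the front edge; origin at the middle, underside.
- bracket: Bystander: small bright angle bracket 28x56x36 mm, behind the work; origin at the middle, underside.
- pin_plate: Bystander: flat yellow plate 50x62x10 mm, behind the work; origin at the middle, underside.
- scanner: Bystander: grey and black hand scanner 157x58x35 mm, lying behind the work at the right; origin at the middle, underside.
- pliers: Bystander: red-handled pliers 60x170x14 mm, lying at the front right; origin at the middle, underside.
Not all that is in view belongs to the job. Leave any yellow look-alike of the leaf alone.

How it is judged:
By the outcome, as a careful person would: the job done as asked, in the order asked, and still so for the second after the job is handed in, while the arm keeps its last pose, push and grip.
It also fails if it takes over 45 s, if anything falls off the work surface, if the arm or the gripper's body presses on something with over 40 N, if the wrist force passes 120 N, or if a joint passes its speed limit or range.

## Robot

A 7-joint arm with a two-finger parallel gripper is mounted at the origin on a cart in front of the work surface, level with it; the furniture and walls round the work are solid. World frame = base frame: x ahead of the robot, y to its left, z up, the work surface at z = 0. Lengths are in m, angles in rad, forces in N, time in s.
With the tool pointing down it reaches from about 0.4 to 0.85 m from the base axis. Payload 10.4 kg.
Tool frame: the origin (TCP) lies between the finger pads; the fingertips stand ahead of it and the grasp point (between the pads) lies 5 mm behind it (manip.tip_extent is the z of the fingertips in the tool frame, in m); z points along the fingers, y is the line along which they close (so a half turn about z gives the same grasp; the last joint's range is limited). The gripper opens to 85 mm and grips with 20 to 120 N. Pads are 22 mm wide; open, the fingers measure 114 mm over their backs; the gripper's body (76 mm by 85 mm) begins 54 mm behind the grasp point. The pads swing forward as they close: fully open they stand 13 mm farther back than shut.
Start: joints at [-1.174, 0.332, -0.065, 1.46, 0.022, 1.35, -0.088], TCP at [0.255, 0.571, 0.245] pointing down, gripper open.
Joint ranges: [-2.6, 2.6], [-0.5, 2.12], [-1.47, 1.34], [0.16, 2.42], [-1.27, 4.41], [0.06, 2.06], [-2.6, 2.6]. Speed limits (rad/s): [2.22, 2.22, 2.79, 2.79, 3.14, 3.14, 3.14].

## Interface

Orientations are given as a unit quaternion [x, y, z, w].
In Python, from workcell import status, viewer, manip gives the robot as it stands.
- The arm moves only by the tool play_rows, never from a script. Its argument "plan" is one flat list of numbers, 7 for each row, row after row: the turn, a rotation vector about the tool's x, y, z in degrees, then the shift along the tool's x, y, z in m, then the opening, from 0 (shut) to 1 (fully open). In form: [ax, ay, az, dx, dy, dz, grip, ax, ay, az, dx, dy, dz, grip, ...]. A call has 1 to 20 rows; each row is the pose to reach, as a shift and turn from the pose commanded when the call began, along the tool's axes at that moment; what a row does not reach only later rows make up. A row lasts 1/8 s, in which the tool goes at most 62.5 mm and 10.7 degrees, less where a joint would pass 70% of its speed; a pose out of reach is approached as far as the arm can. A call with a gripper value outside its range is refused whole. The fingers move at their own pace and stop on an object; "squeeze" is the grip in N (left out, the last holds). Time passes only in rows, so rows that repeat a pose let the fingers close. It gives the time, the measured TCP pose, the force, the opening and the grip force at its end, in the units of the state.
- status.get_obs(): the state, without advancing time (a new reading comes with each control period).
- viewer.camera(name): name is "scene" or "top"; returns the picture (480x640x3 uint8, red, green, blue); there is no depth.
- viewer.camera_model(name): a dict with "fx", "fy", "cx", "cy" (pixels), "D" ([k1, k2, p1, p2, k3] as OpenCV has them; the pictures are not rectified), "R" (3x3) and "t" (3): a world point X has camera coordinates R X + t. Camera axes: x right, y down, z forward; pixel columns grow to the right and rows downward; lengths in m; the calibration is good to about 2 mm. A picture is of the moment at which its call begins. camera_model takes no time and is no camera call.
- manip.hand_in(): hands the job in; it is judged then, once.
The state is a dict: "clock": time; "joint_pos": joint angles; "joint_velocities": joint speeds; "tau": joint torques, N m; "position": TCP position; "ee_rot": TCP orientation; "ft_force": force on the tool from outside, world axes, zero at the start; "torque": the same for the moment, N m; "grip_width": opening from 0.0 (shut) to 1.0 (fully open); "grasp_force": force on a finger pad.
Only numpy, scipy, OpenCV 4.12 (cv2) and the standard library are available. Lean on these libraries where they do the work, as an engineer would, in place of code of your own. Each camera call takes 0.05 s, during which the arm holds its last target. There are 200 camera calls.

## Working session

There is one attempt and no reset: what is moved stays moved. The work goes in short steps, Python scripts to look and compute and a tool call to move; the robot and the scene stay as the last step left them, time stands still between calls to the robot, and variables do not carry over. Pictures are saved under pics/ and viewed, at most 10 in all, crops included, and the job is handed in when it is done.

Besides the shell and the picture viewer there is one more tool, called after "Request:" in YAML: its name, and indented under it one key for each argument. play_rows: Moves the arm, as the interface text tells. Its arguments: {"type":"object","properties":{"plan":{"type":"array","items":{"type":"number"}},"squeeze":{"type":"number"}},"required":["plan"]}

```bash
mkdir -p pics; python3 - <<'E'
from workcell import status, viewer, manip
import cv2,numpy as np
for n in ("scene","top"):
    cv2.imwrite(f"pics/{n}0.png",cv2.cvtColor(viewer.camera(n),cv2.COLOR_RGB2BGR))
    m=viewer.camera_model(n); R=np.array(m["R"]);print(n,m["fx"],m["D"],(-R.T@np.array(m["t"])).round(3),R.round(3).tolist())
o=status.get_obs();print(o["position"],o["ee_rot"],o["clock"],manip.tip_extent,o["ft_force"])
E
```

```text
scene 433.52553609148475 [0.0158051 0.        0.        0.        0.       ] [-0.158 -0.705  0.633] [[0.593, -0.805, 0.024], [-0.406, -0.324, -0.854], [0.695, 0.497, -0.519]]
top 539.7234718711964 [0.01394826 0.         0.         0.         0.        ] [ 0.435 -0.184  1.325] [[0.001, -1.0, 0.011], [-0.998, -0.001, -0.066], [0.066, -0.011, -0.998]]
[0.25458458 0.57045905 0.24459703] [ 2.08308868e-01  9.78062892e-01 -6.18894708e-04 -1.07236170e-04] 0.1 0.014 [-0.51258947 -0.57239361  0.24203156]
```

View pics/scene0.png

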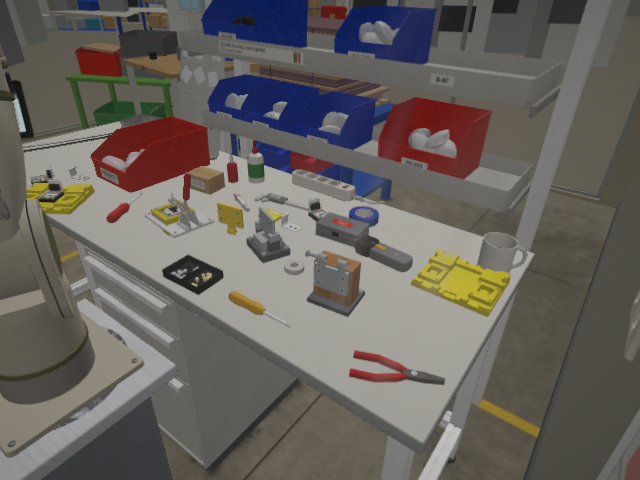

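View pics/top0.png

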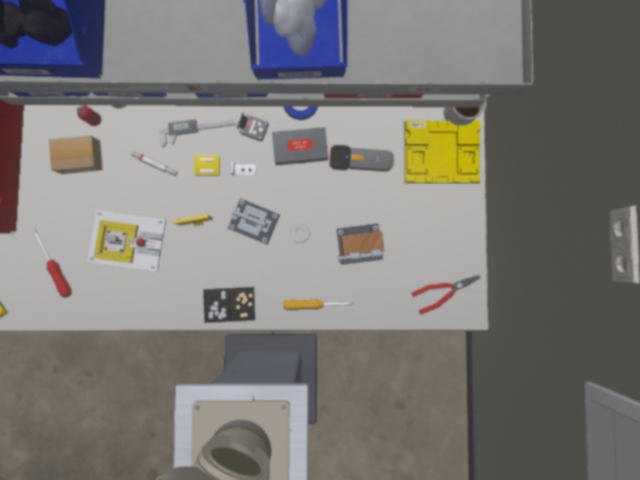

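The candidates for the leaf are the grey plate standing in the die (scene 267,228; top 254,221) and the yellow look-alike (scene 230,218; top 193,219). I choose the grey one in the die. The jamb is at scene (336,280), top (360,244). Next I take close crops to check this choice.

```bash
python3 - <<'E'
import cv2,numpy as np
def crop(n,x,y,w,h,s):
    c=cv2.resize(cv2.imread(f"pics/{n}0.png")[y:y+h,x:x+w],None,fx=s,fy=s,interpolation=cv2.INTER_CUBIC)
    for i in range(0,w,10): cv2.putText(c,str(x+i),(i*s,8),0,.3,(0,0,255));cv2.line(c,(i*s,10),(i*s,14),(0,0,255))
    for i in range(0,h,10): cv2.putText(c,str(y+i),(0,i*s+4),0,.3,(0,0,255));cv2.line(c,(20,i*s),(26,i*s),(0,0,255))
    return c
cv2.imwrite("pics/c_top.png",np.hstack([crop("top",222,190,66,62,6),crop("top",328,212,66,62,6)]))
cv2.imwrite("pics/c_sc.png",np.hstack([crop("scene",236,196,66,72,6),crop("scene",302,242,66,72,6)]))
E
```

```text
(no output)
```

View pics/c_top.png

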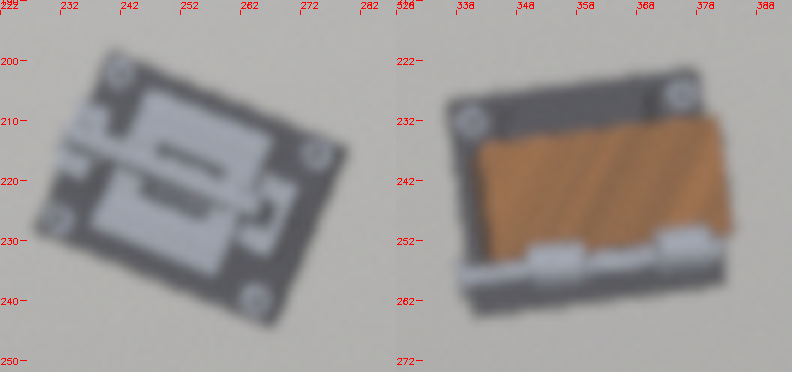

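View pics/c_sc.png

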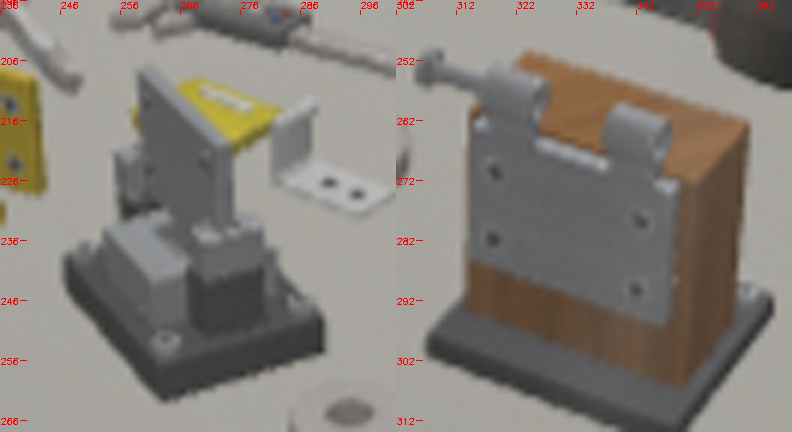

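The left panels show the grey leaf standing in the die between its slotted guides. The plate's top edge runs from about top (233,213) to (264,223). The yellow plate is separate and stays where it is. The right panels show the jamb, with its knuckles at top (355,255) and (376,253) and the pin head at top (338,257), on the left (+y) side.

```bash
cat > h.py <<'E'
from workcell import status, viewer, manip
import cv2,numpy as np
from scipy.optimize import least_squares
from scipy.spatial.transform import Rotation as Ro
M={n:viewer.camera_model(n) for n in("scene","top")}
def proj(n,X):
    m=M[n];K=np.array([[m["fx"],0,m["cx"]],[0,m["fy"],m["cy"]],[0,0,1.]])
    return cv2.projectPoints(np.array(X,float).reshape(-1,3),cv2.Rodrigues(np.array(m["R"]))[0],np.array(m["t"],float),K,np.array(m["D"]))[0][:,0]
def W(p,L): # p=x,y,yaw,z ; L in mm
    return Ro.from_euler('z',p[2]).apply(np.array(L,float)/1000)+[p[0],p[1],p[3] if len(p)>3 else 0]
def fit(obs,p0):
    def f(p): return np.concatenate([(proj(n,W(p,[l for l,_ in o]))-[q for _,q in o]).ravel() for n,o in obs.items()])
    r=least_squares(f,p0,loss='soft_l1');return r.x,f(r.x).reshape(-1,2)
E
cat > m.py <<'E'
from h import *
def c(x0,y0,dx=0): return lambda X,Y:(x0+(X-dx+.5)/6-.5,y0+(Y+.5)/6-.5)
td,tj,sd,sj=c(222,190),c(328,212,396),c(236,196),c(302,242,396)
die={"top":[((40,52,20),td(112,48)),((40,-52,20),td(347,148)),((-40,-52,20),td(272,327)),((-40,52,20),td(35,230))],
"scene":[((-40,52,20),sd(65,258)),((-40,-52,20),sd(165,375)),((40,-52,20),sd(325,318)),((-40,-52,0),sd(165,402)),((40,-52,0),sd(325,350))]}
leaf={"top":[((0,40,80),td(66,142)),((0,-40,80),td(255,200))],
"scene":[((-4,40,80),sd(140,72)),((4,40,80),sd(150,66)),((-4,-40,80),sd(213,158)),((4,-40,80),sd(232,148))]}
jb={"top":[((45,52,12),tj(447,100)),((45,-52,12),tj(697,68)),((-45,-52,12),tj(724,283)),((-45,52,12),tj(477,317))],
"scene":[((-45,52,12),sj(428,345)),((-45,-52,12),sj(682,425)),((45,-52,12),sj(772,298)),((20,46,105),sj(523,53)),((20,-46,105),sj(748,123))]}
ax={"top":[((0,24,0),tj(556,261)),((0,-24,0),tj(685,247)),((0,61,0),tj(458,274))],"scene":[((0,61,0),sj(420,69)),((0,-34,0),sj(654,140)),((0,14,0),sj(532,102))]}
if __name__=="__main__":
    np.set_printoptions(precision=4,suppress=True)
    for k,o,p in(("die",die,[.45,0,-.4]),("leaf",leaf,[.45,0,-.4,.03]),("jamb",jb,[.45,-.3,.1]),("axis",ax,[.42,-.3,.1,.12])):
        x,r=fit(o,p);print(k,x,r.round(1).tolist())
        if k=="jamb":print(W(x,[(-30,0,120)]))
E
python3 m.py
```

```text
die [ 0.5466 -0.0283 -0.3837] [[-0.3, -0.1], [0.2, -0.8], [0.1, -0.1], [-0.2, -0.0], [-0.7, -0.1], [-0.8, -0.7], [0.7, 0.2], [-0.4, 1.3], [0.8, 1.3]]
leaf [ 0.5461 -0.0273 -0.3835  0.0287] [[-0.6, -2.3], [0.7, 1.3], [-1.1, 0.3], [0.1, 0.6], [0.4, -0.9], [0.1, -0.0]]
jamb [ 0.4917 -0.2856  0.1472] [[-0.5, 0.2], [-0.1, -0.6], [1.1, 0.0], [-0.0, 0.6], [-0.9, -0.9], [-0.9, 1.2], [0.6, -0.6], [0.3, -0.2], [0.7, -0.1]]
[[ 0.462 -0.29   0.12 ]]
axis [ 0.4631 -0.2881  0.1279  0.1211] [[-0.5, 0.6], [-0.7, 0.2], [-0.6, 0.5], [0.4, -0.8], [1.2, 0.5], [1.0, 0.1]]
```

```bash
cat >> h.py <<'E'
def go(pos,yaw,o=None):
    """row (deg, m) taking tool to pos, pointing down, tool y along world yaw (mod pi)"""
    o=o or status.get_obs();R0=Ro.from_quat(o["ee_rot"])
    best=None
    for k in(0,np.pi):
        a=yaw+k;y=np.array([np.cos(a),np.sin(a),0]);z=np.array([0,0,-1.]);T=Ro.from_matrix(np.c_[np.cross(y,z),y,z])
        v=(R0.inv()*T).as_rotvec(True)
        if best is None or np.linalg.norm(v)<np.linalg.norm(best):best=v
    print("row",best.round(2),R0.inv().apply(np.array(pos)-o["position"]).round(4),"tool",R0.as_matrix().round(3).tolist())
E
python3 -c "
from h import *
go([.546,-.0275,.24],-.384)
go([.546,-.0275,.075],-.384)"
```

```text
row [-6.000e-02  6.000e-02  8.796e+01] [-0.5098 -0.4273  0.0052] tool [[-0.913, 0.407, -0.0], [0.407, 0.913, -0.001], [-0.0, -0.001, -1.0]]
row [-6.000e-02  6.000e-02  8.796e+01] [-0.5098 -0.4271  0.1702] tool [[-0.913, 0.407, -0.0], [0.407, 0.913, -0.001], [-0.0, -0.001, -1.0]]
```

Request:
play_rows:
  plan: [0,0,88,-0.51,-0.427,0.005,1,0,0,88,-0.51,-0.427,0.005,1,0,0,88,-0.51,-0.427,0.005,1,0,0,88,-0.51,-0.427,0.005,1,0,0,88,-0.51,-0.427,0.005,1,0,0,88,-0.51,-0.427,0.005,1,0,0,88,-0.51,-0.427,0.005,1,0,0,88,-0.51,-0.427,0.005,1,0,0,88,-0.51,-0.427,0.005,1,0,0,88,-0.51,-0.427,0.005,1,0,0,88,-0.51,-0.427,0.005,1,0,0,88,-0.51,-0.427,0.005,1,0,0,88,-0.51,-0.427,0.005,1,0,0,88,-0.51,-0.427,0.005,1,0,0,88,-0.51,-0.427,0.005,1]

```text
clock: 1.98
position: [0.5462, -0.026, 0.2403]
ee_rot: [0.829, 0.559, 0.0, -0.0]
ft_force: [-0.2, 0.5, -0.3]
grip_width: 1.001
grasp_force: 0.0
```

```bash
python3 -c "
from h import *
o=status.get_obs();print(o['clock'],o['position'],np.array(o['joint_pos']).round(2))
go([.546,-.0275,.14],-.384)
go([.546,-.0275,.075],-.384)
for n,x,y in(('top',200,160),('scene',200,130)):
    im=cv2.cvtColor(viewer.camera(n),cv2.COLOR_RGB2BGR);cv2.imwrite(f'pics/{n}1.png',im)
a=cv2.imread('pics/top1.png')[160:280,190:320];b=cv2.imread('pics/scene1.png')[150:270,200:330]
cv2.imwrite('pics/p1.png',cv2.resize(np.hstack([a,b]),None,fx=3,fy=3,interpolation=2))"
```

```text
1.975 [ 0.54624924 -0.02604969  0.24034004] [-0.52  0.17  0.55  1.7  -0.09  1.3  -0.34]
row [-0.01 -0.02  0.04] [-0.0015  0.0003  0.1003] tool [[0.374, 0.927, 0.0], [0.927, -0.374, 0.0], [0.0, -0.0, -1.0]]
row [-0.01 -0.02  0.04] [-0.0015  0.0003  0.1653] tool [[0.374, 0.927, 0.0], [0.927, -0.374, 0.0], [0.0, -0.0, -1.0]]
```

Request:
play_rows:
  plan: [0,0,0,-0.0015,0,0.05,1,0,0,0,-0.0015,0,0.1,1,0,0,0,-0.0015,0,0.135,1,0,0,0,-0.0015,0,0.155,1,0,0,0,-0.0015,0,0.165,1,0,0,0,-0.0015,0,0.165,1,0,0,0,-0.0015,0,0.165,0.4,0,0,0,-0.0015,0,0.165,0.25,0,0,0,-0.0015,0,0.165,0.25]
  squeeze: 20

```text
clock: 3.2
position: [0.5462, -0.0284, 0.0758]
ee_rot: [0.829, 0.559, 0.0, 0.0]
ft_force: [-0.1, 0.7, -1.0]
grip_width: 0.377
grasp_force: 0.0
```

```bash
python3 -c "
from h import *
o=status.get_obs();print(o['clock'],o['position'],o['ft_force'])
for n in('top','scene'):
    im=cv2.cvtColor(viewer.camera(n),cv2.COLOR_RGB2BGR);cv2.imwrite(f'pics/{n}1.png',im)
a=cv2.imread('pics/top1.png')[170:270,200:310];b=cv2.imread('pics/scene1.png')[170:270,215:325]
cv2.imwrite('pics/p1.png',cv2.resize(np.hstack([a,b]),None,fx=3.6,fy=3.6,interpolation=2))"
```

```text
3.2 [ 0.54615301 -0.02836131  0.07579139] [-0.08107362  0.66304171 -0.98397213]
```

View pics/p1.png

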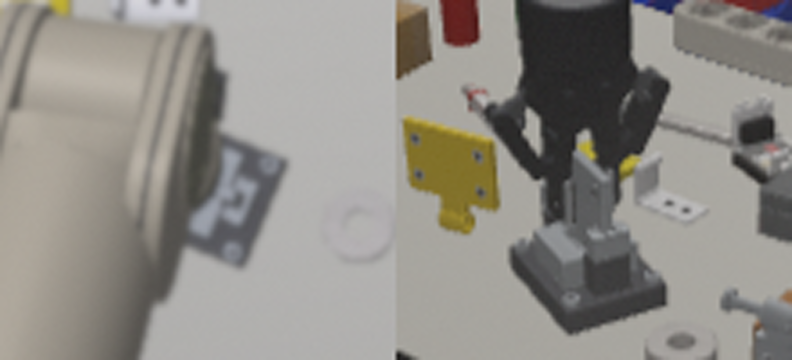

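The fingers straddle the grey leaf, which is at crop (592,190) in the scene half. The top view is blocked by the arm. I'll close gently.

Request:
play_rows:
  plan: [0,0,0,0,0,0,0.2,0,0,0,0,0,0,0.12,0,0,0,0,0,0,0.05,0,0,0,0,0,0,0,0,0,0,0,0,0,0,0,0,0,0,0,0,0]
  squeeze: 20

```text
clock: 4.05
position: [0.546, -0.0284, 0.0754]
ee_rot: [0.829, 0.559, 0.0, 0.0]
ft_force: [1.6, -0.4, 0.3]
grip_width: 0.096
grasp_force: 23.0
```

Request:
play_rows:
  plan: [0,0,0,0,0,0,0,0,0,0,0,0,0,0,0,0,0,0,0,-0.005,0,0,0,0,0,0,-0.015,0,0,0,0,0,0,-0.03,0,0,0,0,0,0,-0.05,0,0,0,0,0,0,-0.08,0,0,0,0,0,0,-0.12,0,0,0,0,0,0,-0.15,0,0,0,0,0,0,-0.165,0,0,0,0,0,0,-0.165,0]
  squeeze: 80

```text
clock: 5.42
position: [0.5461, -0.0284, 0.241]
ee_rot: [0.829, 0.559, 0.001, 0.0]
ft_force: [-0.7, -0.6, -4.2]
grip_width: 0.083
grasp_force: 78.0
```

```bash
python3 -c "
from h import *
o=status.get_obs();print(o['clock'],o['position'],o['ft_force'])
for d in(.128,.147): go([.462,-.289,.24],d)
"
```

```text
5.425 [ 0.54613428 -0.02841343  0.24102867] [-0.69679449 -0.58318027 -4.15773287]
row [  0.08  -0.04 -29.38] [-0.2731  0.0198  0.0008] tool [[0.375, 0.927, 0.002], [0.927, -0.375, 0.001], [0.001, 0.001, -1.0]]
row [  0.08  -0.04 -30.47] [-0.2731  0.0198  0.0008] tool [[0.375, 0.927, 0.002], [0.927, -0.375, 0.001], [0.001, 0.001, -1.0]]
```

Request:
play_rows:
  plan: [0,0,-30,-0.273,0.02,0,0,0,0,-30,-0.273,0.02,0,0,0,0,-30,-0.273,0.02,0,0,0,0,-30,-0.273,0.02,0,0,0,0,-30,-0.273,0.02,0,0,0,0,-30,-0.273,0.02,0,0,0,0,-30,-0.273,0.02,0.015,0,0,0,-30,-0.273,0.02,0.025,0,0,0,-30,-0.273,0.02,0.025,0,0,0,-30,-0.273,0.02,0.025,0]

```text
clock: 6.68
position: [0.4621, -0.2886, 0.2153]
ee_rot: [0.656, 0.755, 0.0, -0.0]
ft_force: [-0.2, -0.8, -2.5]
grip_width: 0.084
grasp_force: 78.1
```

```bash
python3 -c "
from h import *
o=status.get_obs();print(o['clock'],o['position'],o['ft_force'])
go([.462,-.289,.216],.138)
im=cv2.cvtColor(viewer.camera('scene'),cv2.COLOR_RGB2BGR);cv2.imwrite('pics/s2.png',im)
x,y,w,h=292,180,90,100;s=6
c=cv2.resize(im[y:y+h,x:x+w],None,fx=s,fy=s,interpolation=2)
for i in range(0,w,10): cv2.putText(c,str(x+i),(i*s,8),0,.3,(0,0,255))
for i in range(0,h,10): cv2.putText(c,str(y+i),(0,i*s+4),0,.3,(0,0,255))
cv2.imwrite('pics/p2.png',c)
print(im.shape)"
```

```text
6.675 [ 0.46214961 -0.28855594  0.21528387] [-0.21038288 -0.80505679 -2.52249935]
row [-0.   -0.01  0.08] [-0.0004 -0.0002 -0.0007] tool [[-0.139, 0.99, -0.0], [0.99, 0.139, 0.0], [0.0, -0.0, -1.0]]
(480, 640, 3)
```

View pics/p2.png

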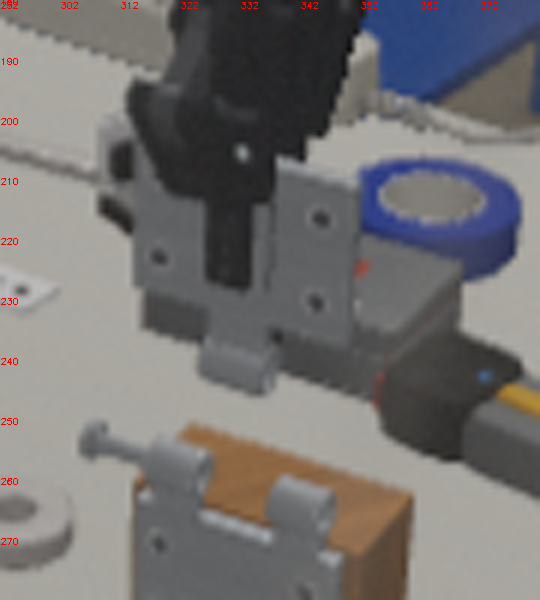

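The leaf is held upright, with its knuckle at about scene (331,241). The fixed knuckles are at about (321,257) and (342,264), and the gap is right below. I'll overlay the modelled outlines to refine the relative offset.

```bash
cat >> h.py <<'E'
def overlay(im,n,x0,y0,w,h,s,sets,out):
    c=cv2.resize(im[y0:y0+h,x0:x0+w],None,fx=s,fy=s,interpolation=2)
    for p,L,col in sets:
        for l in L:
            q=((proj(n,W(p,l))-[x0,y0]+.5)*s-.5)
            cv2.polylines(c,[np.round(q*16).astype(np.int32)],False,col,1,cv2.LINE_AA,4)
    cv2.imwrite(out,c)
T=np.linspace(0,2*np.pi,40)
def circ(y,r=9): return [(r*np.cos(t),y,r*np.sin(t)) for t in T]
LEAF=[circ(-12),circ(12),circ(-12,5.5),[(-4,40,20),(-4,-40,20),(-4,-40,80),(-4,40,80),(-4,40,20)],[(4,-40,80),(4,-40,20)]]
JAMB=[circ(-34),circ(-14),circ(14),circ(34),circ(-34,5.5)]
BLOCK=[[(50,46,-15),(50,-46,-15),(4,-46,-15)],[(0,61,-6),(0,61,6)]]
E
python3 -c "
from h import *
im=cv2.imread('pics/s2.png')
overlay(im,'scene',304,205,56,72,8,[([.46215,-.28856,.138,.1699],LEAF,(0,255,0)),([.4625,-.289,.138,.12],JAMB+BLOCK,(0,0,255))],'pics/p3.png')
a=cv2.imread('pics/p3.png');cv2.imwrite('pics/p3.png',np.hstack([a[:,:400],cv2.resize(im[205:277,304:354],None,fx=8,fy=8,interpolation=2)]))"
```

```text
(no output)
```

View pics/p3.png

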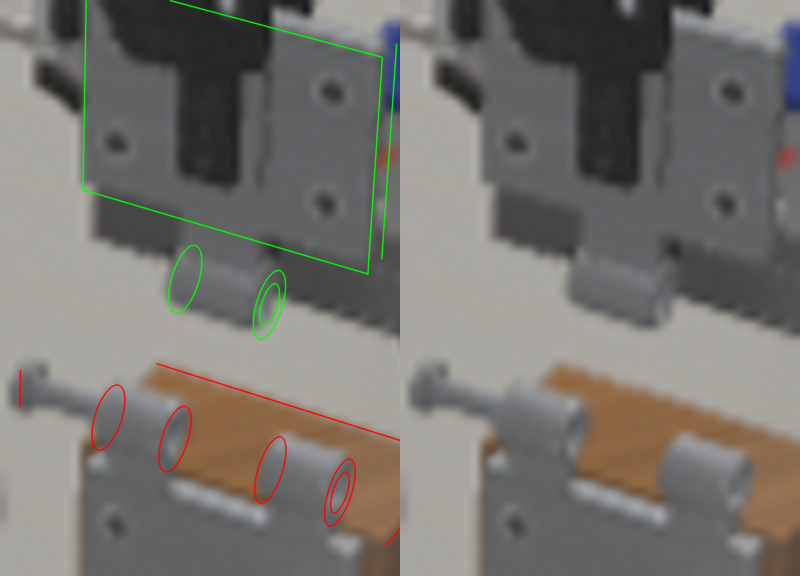

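The green outline (FK pose) sits about 6–10 crop px right of and below the leaf. The red jamb outline is nearly right. I'll refine this with sub-pixel edge profiles.

```bash
cat >> h.py <<'E'
from scipy.ndimage import map_coordinates
def edgefit(im,n,p,segs,rng=2.5,free=(0,1)):
    """refine p[free] so that projected polylines (local mm) fall on image edges; p[3] fixed"""
    g=cv2.GaussianBlur(im,(0,0),.6).astype(float)
    p=np.array(p,float);S=np.arange(-rng,rng+.01,.1)
    for it in range(8):
        P=[];N=[]
        rows=[]
        for sid,l in enumerate(segs):
            l=np.array(l,float);t=np.linspace(0,len(l)-1,60)
            L=np.c_[[np.interp(t,range(len(l)),l[:,i]) for i in range(3)]].T
            q=proj(n,W(p,L));d=np.gradient(q,axis=0);d/=np.linalg.norm(d,axis=1)[:,None];nn=np.c_[-d[:,1],d[:,0]]
            J=[]
            for k in free:
                e=p.copy();e[k]+=1e-4;J.append(((proj(n,W(e,L))-q)*nn).sum(1)/1e-4)
            XY=q[:,None]+S[None,:,None]*nn[:,None]
            pr=np.stack([map_coordinates(g[...,c],[XY[...,1],XY[...,0]],order=1) for c in range(3)],-1)
            gr=np.linalg.norm(np.gradient(pr,.1,axis=1),axis=2)
            wgt=gr**2*np.exp(-S**2/(2*(1.5 if it<3 else .8)**2))
            s=(wgt*S).sum(1)/wgt.sum(1);w=np.sqrt(wgt.max(1))
            rows+= [(sid,s[i],w[i],*[j[i] for j in J]) for i in range(60)]
        A=np.array(rows);w=A[:,2]/A[:,2].max()
        r=least_squares(lambda x:w*(A[:,1]-A[:,3:]@x),np.zeros(len(free)),loss='soft_l1',f_scale=.3)
        p[list(free)]+=r.x
    res=[round(float(np.median(A[A[:,0]==i,1]-A[A[:,0]==i,3:]@r.x)),2) for i in range(len(segs))]
    return p,res
def hull(n,p,ys,lo,hi):
    """tangent silhouette lines of an 18 mm knuckle between ys; angles of tangency computed from camera ray"""
    m=M[n];C=-np.array(m["R"]).T@np.array(m["t"]);v=Ro.from_euler('z',-p[2]).apply(C-[p[0],p[1],p[3]]);a=np.arctan2(v[2],v[0])
    d=np.arccos(.009/np.hypot(v[0],v[2]))
    return [[(9*np.cos(b),ys[0]*.85+ys[1]*.15,9*np.sin(b)),(9*np.cos(b),ys[1]*.85+ys[0]*.15,9*np.sin(b))] for b in (a+d,a-d)]
E
cat > e.py <<'E'
from h import *
import sys
im=cv2.imread('pics/s2.png')
for yw in (.128,.138,.148):
    pl=[.46215,-.28856,.138,.1699]
    k=hull('scene',pl,(-12,12),0,0)
    segs=[[(-4,38,20),(-4,14,20)],[(-4,-16,20),(-4,-37,20)],[(-4,40,24),(-4,40,50)],[(4,-40,25),(4,-40,75)],[(4,-38,80),(4,-14,80)]]+k
    print('leaf',*edgefit(im,'scene',pl,segs)) if yw==.138 else 0
    pj=[.4625,-.289,yw,.12]
    a=hull('scene',pj,(14,34),0,0);b=hull('scene',pj,(-34,-14),0,0)
    js=[[(50,44,-15),(50,-44,-15)],[(48,-46,-15),(10,-46,-15)],[(0,61,-5),(0,61,5)]]+a[:1]+a[1:]+b[:1]+b[1:]
    print('jamb',*edgefit(im,'scene',pj,js))
    for f in ('scene0','top0'):
        n=f[:-1]
        if n=='top':
            a=hull(n,pj,(14,34),0,0);b=hull(n,pj,(-34,-14),0,0)
            js=[[(50,44,-15),(50,-44,-15)],[(48,-46,-15),(10,-46,-15)],[(0,61,-5),(0,61,5)]]+a+b
        print(f,*edgefit(cv2.imread(f'pics/{f}.png'),n,pj,js,free=(0,1,2)if n=='top' else(0,1)))
    
pd=[.5461,-.0284,-.384,.03]
print('leaf in die top',*edgefit(cv2.imread('pics/top0.png'),'top',pd,[[(-4,20,80),(-4,-38,80)],[(4,20,80),(4,-38,80)],[(-3,40,80),(3,40,80)],[(-3,-40,80),(3,-40,80)]],free=(0,1)))
print('leaf in die scene',*edgefit(cv2.imread('pics/scene0.png'),'scene',pd,[[(-4,40,30),(-4,40,78)],[(4,-40,48),(4,-40,78)],[(4,38,80),(4,-38,80)]]))
E
python3 e.py
```

```text
jamb [ 0.4626265  -0.28614466  0.128       0.12      ] [0.08, -0.54, -0.18, -0.02, 0.07, -0.08, 0.29]
scene0 [ 0.46264114 -0.28610928  0.128       0.12      ] [0.08, -0.54, -0.16, 0.04, 0.09, -0.12, 0.29]
top0 [ 0.46188005 -0.28963561  0.15030753  0.12      ] [-0.13, -0.01, 0.16, -0.35, 0.16, 0.2, -0.05]
leaf [ 0.46376326 -0.28599796  0.138       0.1699    ] [-0.2, -0.14, 0.07, -0.23, -0.73, 0.06, -1.05]
jamb [ 0.46265066 -0.28634158  0.138       0.12      ] [0.08, -0.54, -0.18, 0.02, 0.08, -0.05, 0.26]
scene0 [ 0.46267016 -0.28630038  0.138       0.12      ] [0.08, -0.55, -0.16, 0.09, 0.09, -0.01, 0.26]
top0 [ 0.46191012 -0.28971578  0.15349905  0.12      ] [-0.13, -0.01, 0.14, -0.38, 0.17, 0.24, -0.07]
jamb [ 0.46266843 -0.28656038  0.148       0.12      ] [0.07, -0.55, -0.18, 0.07, 0.09, -0.01, 0.23]
scene0 [ 0.46269461 -0.28652537  0.148       0.12      ] [0.08, -0.54, -0.16, 0.13, 0.1, 0.05, 0.23]
top0 [ 0.4619399  -0.2897751   0.15589199  0.12      ] [-0.13, -0.01, 0.12, -0.41, 0.18, 0.29, -0.08]
leaf in die top [ 0.5469264  -0.02713021 -0.384       0.03      ] [-0.04, 0.11, 0.29, -0.05]
leaf in die scene [ 0.54409372 -0.02916764 -0.384       0.03      ] [0.16, -0.07, -0.01]
```

```bash
cat > e2.py <<'E'
from h import *
im=cv2.imread('pics/s2.png')
pl=[.4628,-.2875,.138,.1699]
k=hull('scene',pl,(-12,12),0,0)
print(k)
E={'botL':[(-4,38,20),(-4,14,20)],'botR':[(-4,-16,20),(-4,-37,20)],'left':[(-4,40,24),(-4,40,50)],'right':[(4,-40,25),(4,-40,75)],'rightf':[(-4,-40,25),(-4,-40,75)],'topR':[(4,-38,80),(4,-14,80)],'topRf':[(-4,-38,80),(-4,-14,80)],'k0':k[0],'k1':k[1],'endR':[(9*np.cos(t),-12,9*np.sin(t)) for t in np.linspace(-2.2,.6,20)],'neckL':[(-4,11,12),(-4,11,19)]}
for names in (list(E),['left','right','botL','botR','topR','topRf'],['left','right','botL','botR'],['left','right','topR','k0','k1']):
    for f in((0,1),(0,1,3)):
        print(names if f==(0,1) else '',*edgefit(im,'scene',pl,[E[n] for n in names],free=f))
E
python3 e2.py
python3 -c "
from h import *
go([.4616,-.2902,.180],.15)
go([.4616,-.2902,.1654],.15)"
```

```text
[[(np.float64(-5.1864257053109135), -8.399999999999999, np.float64(-7.3553374092076975)), (np.float64(-5.1864257053109135), 8.399999999999999, np.float64(-7.3553374092076975))], [(np.float64(5.022962593167278), -8.399999999999999, np.float64(7.467921182473892)), (np.float64(5.022962593167278), 8.399999999999999, np.float64(7.467921182473892))]]
['botL', 'botR', 'left', 'right', 'rightf', 'topR', 'topRf', 'k0', 'k1', 'endR', 'neckL'] [ 0.46414568 -0.28574     0.138       0.1699    ] [-0.13, -0.08, 0.06, -0.22, 0.59, -0.73, 0.07, -0.01, -1.09, -0.27, 0.18]
 [ 0.46738518 -0.28342917  0.138       0.1675582 ] [-0.13, -0.08, 0.02, -0.14, 0.64, -0.72, 0.15, -0.05, -1.1, -0.22, 0.19]
['left', 'right', 'botL', 'botR', 'topR', 'topRf'] [ 0.46405328 -0.2857716   0.138       0.1699    ] [0.06, -0.22, -0.14, -0.09, -0.73, 0.08]
 [ 0.47235017 -0.27974056  0.138       0.16445529] [0.01, 0.01, -0.01, 0.04, -0.71, 0.15]
['left', 'right', 'botL', 'botR'] [ 0.46486435 -0.28516785  0.138       0.1699    ] [0.05, -0.19, -0.0, 0.05]
 [ 0.4716852  -0.28024093  0.138       0.1649186 ] [0.01, -0.02, -0.02, 0.03]
['left', 'right', 'topR', 'k0', 'k1'] [ 0.46354666 -0.28616459  0.138       0.1699    ] [0.07, -0.24, -0.72, 0.1, -1.03]
 [ 0.48341366 -0.27176809  0.138       0.15477733] [-0.05, 0.32, -0.26, 0.08, -0.92]
row [ 0.03  0.01 -0.61] [-0.0014 -0.0008  0.0355] tool [[-0.139, 0.99, 0.0], [0.99, 0.139, -0.0], [-0.0, 0.0, -1.0]]
row [ 0.03  0.01 -0.61] [-0.0013 -0.0008  0.0501] tool [[-0.139, 0.99, 0.0], [0.99, 0.139, -0.0], [-0.0, 0.0, -1.0]]
```

Request:
play_rows:
  plan: [0,0,-0.6,-0.0015,-0.001,0.01,0,0,0,-0.6,-0.0015,-0.001,0.02,0,0,0,-0.6,-0.0015,-0.001,0.028,0,0,0,-0.6,-0.0015,-0.001,0.034,0,0,0,-0.6,-0.0015,-0.001,0.037,0,0,0,-0.6,-0.0015,-0.001,0.04,0,0,0,-0.6,-0.0015,-0.001,0.04,0]

```text
clock: 7.6
position: [0.4611, -0.2906, 0.1752]
ee_rot: [0.652, 0.758, 0.0, -0.0]
ft_force: [-0.5, -0.6, -2.6]
grip_width: 0.081
grasp_force: 78.1
```

Request:
play_rows:
  plan: [0,0,0,0,0,0.003,0,0,0,0,0,0,0.006,0,0,0,0,0,0,0.008,0,0,0,0,0,0,0.01,0,0,0,0,0,0,0.01,0]

```text
clock: 8.22
position: [0.461, -0.2905, 0.1651]
ee_rot: [0.652, 0.758, -0.0, -0.0]
ft_force: [-0.2, 0.4, -3.5]
grip_width: 0.084
grasp_force: 78.1
```

Request:
play_rows:
  plan: [0,0,0,0.0005,0,0,0,0,0,0,0.001,0,0,0,0,0,0,0.001,0,0,0]

```text
clock: 8.6
position: [0.461, -0.2895, 0.1653]
ee_rot: [0.652, 0.758, 0.0, 0.0]
ft_force: [-0.2, -0.8, -3.2]
grip_width: 0.083
grasp_force: 78.1
```

Request:
play_rows:
  plan: [0,0,0,0.0005,0,0,0,0,0,0,0.0005,0,0,0]

```text
clock: 8.85
position: [0.4609, -0.2891, 0.1653]
ee_rot: [0.652, 0.758, 0.0, 0.0]
ft_force: [0.1, -1.0, -3.4]
grip_width: 0.082
grasp_force: 78.1
```

Request:
play_rows:
  plan: [0,0,0,0.0005,0,0,0,0,0,0,0.0005,0,0,0]

```text
clock: 9.1
position: [0.4608, -0.2889, 0.1653]
ee_rot: [0.653, 0.758, -0.0, 0.0]
ft_force: [0.7, -3.0, -3.9]
grip_width: 0.08
grasp_force: 78.0
```

Request:
play_rows:
  plan: [0,0,0,0.0005,0,0,0,0,0,0,0.0005,0,0,0]

```text
clock: 9.35
position: [0.4608, -0.2887, 0.1654]
ee_rot: [0.653, 0.758, -0.0, 0.0]
ft_force: [0.4, -5.0, -4.6]
grip_width: 0.083
grasp_force: 77.8
```

Request:
play_rows:
  plan: [0,0,0,-0.001,0,0,0,0,0,0,-0.002,0,0,0,0,0,0,-0.003,0,0,0,0,0,0,-0.004,0,0,0,0,0,0,-0.0045,0,0,0,0,0,0,-0.0045,0,0,0]

```text
clock: 10.1
position: [0.4614, -0.2926, 0.1653]
ee_rot: [0.652, 0.758, 0.0, -0.0]
ft_force: [-0.8, 0.4, -2.3]
grip_width: 0.086
grasp_force: 77.9
```

Request:
play_rows:
  plan: [0,0,0,-0.0005,0,0,0,0,0,0,-0.0005,0,0,0]

```text
clock: 10.35
position: [0.4615, -0.2929, 0.1652]
ee_rot: [0.652, 0.758, 0.0, -0.0]
ft_force: [0.4, 1.3, -2.4]
grip_width: 0.086
grasp_force: 77.9
```

Request:
play_rows:
  plan: [0,0,0,-0.0005,0,0,0,0,0,0,-0.0005,0,0,0]

```text
clock: 10.6
position: [0.4615, -0.2931, 0.1652]
ee_rot: [0.652, 0.758, 0.0, -0.0]
ft_force: [-0.8, 3.5, -1.2]
grip_width: 0.088
grasp_force: 78.3
```

Request:
play_rows:
  plan: [0,0,0,0.001,0,0,0,0,0,0,0.002,0,0,0,0,0,0,0.0025,0,0,0,0,0,0,0.0025,0,0,0]

```text
clock: 11.1
position: [0.4612, -0.2911, 0.1653]
ee_rot: [0.652, 0.758, -0.0, 0.0]
ft_force: [0.4, 0.4, -3.0]
grip_width: 0.082
grasp_force: 78.3
```

```bash
cat > e3.py <<'E'
from h import *
o=status.get_obs();print(o['clock'],o['position'],o['ft_force'],Ro.from_quat(o['ee_rot']).as_matrix().round(4).tolist())
im=cv2.cvtColor(viewer.camera('scene'),cv2.COLOR_RGB2BGR);cv2.imwrite('pics/s4.png',im)
p=[.4618,-.2895,.147,.12]
overlay(im,'scene',304,225,66,66,6,[(p,LEAF,(0,255,0)),(p,JAMB+BLOCK,(0,0,255))],'pics/p4.png')
a=cv2.imread('pics/p4.png');cv2.imwrite('pics/p4.png',np.hstack([a,cv2.resize(im[225:291,304:370],None,fx=6,fy=6,interpolation=2)]))
k=hull('scene',p,(-12,12),0,0);a=hull('scene',p,(14,34),0,0);b=hull('scene',p,(-34,-14),0,0)
L={'left':[(-4,40,24),(-4,40,50)],'right':[(4,-40,25),(4,-40,75)],'botL':[(-4,38,20),(-4,14,20)],'botR':[(-4,-16,20),(-4,-37,20)],'topRf':[(-4,-38,80),(-4,-14,80)],'k0':k[0]}
for f in((0,1),(0,)):
    print('leaf',*edgefit(im,'scene',p,L.values(),free=f))
    print('jamb',*edgefit(im,'scene',p,[[(50,44,-15),(50,-44,-15)],[(0,61,-5),(0,61,5)],a[1],a[0],b[0],b[1]],free=f))
    print('knuckle low: leaf',*edgefit(im,'scene',p,[k[0]],free=(0,)),'fixed',*edgefit(im,'scene',p,[a[0],b[0]],free=(0,)),'up',*edgefit(im,'scene',p,[a[1],b[1]],free=(0,)))
E
python3 e3.py
```

```text
11.1 [ 0.46117503 -0.29114875  0.16528841] [ 0.42849237  0.37687599 -2.98987875] [[-0.1486, 0.9889, 0.0001], [0.9889, 0.1486, -0.0001], [-0.0001, 0.0001, -1.0]]
leaf [ 0.46200565 -0.28911024  0.147       0.12      ] [0.1, -0.29, -0.27, 0.43, 0.08, -0.1]
jamb [ 0.46339528 -0.2853681   0.147       0.12      ] [0.34, 0.02, 0.26, -0.1, -0.19, 0.1]
knuckle low: leaf [ 0.46137393 -0.2895      0.147       0.12      ] [-0.0] fixed [ 0.4618717 -0.2895     0.147      0.12     ] [0.21, 0.23] up [ 0.46498096 -0.2895      0.147       0.12      ] [0.14, -0.07]
leaf [ 0.46178802 -0.2895      0.147       0.12      ] [0.05, -0.34, -0.32, 0.43, 0.13, -0.05]
jamb [ 0.46324439 -0.2895      0.147       0.12      ] [0.25, -0.77, 0.32, 0.19, 0.19, 0.22]
knuckle low: leaf [ 0.46137393 -0.2895      0.147       0.12      ] [-0.0] fixed [ 0.4618717 -0.2895     0.147      0.12     ] [0.21, 0.23] up [ 0.46498096 -0.2895      0.147       0.12      ] [0.14, -0.07]
```

View pics/p4.png

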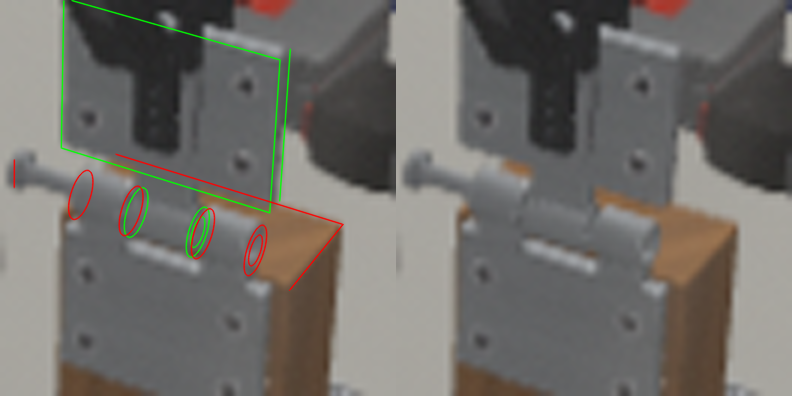

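The knuckle sits in the gap and is centred in y by touch. Image accuracy in x is only about 1 mm, so I'll measure x by touch too. I'll back out in front, drop 18 mm and touch the knuckle on the fixed leaf's face, where contact should come at axis −13 mm.

Request:
play_rows:
  plan: [0,0,0,0,-0.005,0,0,0,0,0,0,-0.012,0,0,0,0,0,0,-0.018,0,0,0,0,0,0,-0.02,0,0,0,0,0,0,-0.02,0.004,0,0,0,0,0,-0.02,0.01,0,0,0,0,0,-0.02,0.015,0,0,0,0,0,-0.02,0.018,0,0,0,0,0,-0.02,0.018,0,0,0,0,0,-0.018,0.018,0,0,0,0,0,-0.016,0.018,0,0,0,0,0,-0.015,0.018,0,0,0,0,0,-0.015,0.018,0]

```text
clock: 12.78
position: [0.4464, -0.2933, 0.1473]
ee_rot: [0.652, 0.758, 0.0, -0.0]
ft_force: [-0.1, -0.9, -2.3]
grip_width: 0.089
grasp_force: 78.3
```

Request:
play_rows:
  plan: [0,0,0,0,0.0005,0,0,0,0,0,0,0.001,0,0,0,0,0,0,0.001,0,0]

```text
clock: 13.15
position: [0.4474, -0.2931, 0.1473]
ee_rot: [0.652, 0.758, 0.0, -0.0]
ft_force: [0.3, 0.4, -2.6]
grip_width: 0.081
grasp_force: 78.3
```

Request:
play_rows:
  plan: [0,0,0,0,0.0005,0,0,0,0,0,0,0.0005,0,0]

```text
clock: 13.4
position: [0.4479, -0.2931, 0.1473]
ee_rot: [0.652, 0.758, 0.0, -0.0]
ft_force: [-0.7, 0.7, -2.7]
grip_width: 0.082
grasp_force: 78.3
```

Request:
play_rows:
  plan: [0,0,0,0,0.0005,0,0,0,0,0,0,0.0005,0,0]

```text
clock: 13.65
position: [0.4484, -0.293, 0.1473]
ee_rot: [0.652, 0.758, 0.0, -0.0]
ft_force: [0.4, 0.8, -2.2]
grip_width: 0.087
grasp_force: 78.3
```

Request:
play_rows:
  plan: [0,0,0,0,0.0005,0,0,0,0,0,0,0.0005,0,0]

```text
clock: 13.9
position: [0.4489, -0.2929, 0.1473]
ee_rot: [0.652, 0.758, 0.0, 0.0]
ft_force: [-0.1, 0.2, -3.1]
grip_width: 0.086
grasp_force: 78.3
```

Request:
play_rows:
  plan: [0,0,0,0,0.0005,0,0,0,0,0,0,0.0005,0,0]

```text
clock: 14.15
position: [0.4494, -0.2929, 0.1473]
ee_rot: [0.652, 0.758, 0.0, 0.0]
ft_force: [0.9, 0.3, -3.3]
grip_width: 0.083
grasp_force: 78.3
```

Request:
play_rows:
  plan: [0,0,0,0,0.0005,0,0,0,0,0,0,0.0005,0,0]

```text
clock: 14.4
position: [0.4499, -0.2927, 0.1473]
ee_rot: [0.652, 0.758, 0.0, -0.0]
ft_force: [-0.3, 0.1, -2.5]
grip_width: 0.078
grasp_force: 78.3
```

Request:
play_rows:
  plan: [0,0,0,0,0.0005,0,0,0,0,0,0,0.0005,0,0]

```text
clock: 14.65
position: [0.4503, -0.2927, 0.1473]
ee_rot: [0.652, 0.758, -0.0, -0.0]
ft_force: [0.6, -0.2, -3.0]
grip_width: 0.081
grasp_force: 78.2
```

Request:
play_rows:
  plan: [0,0,0,0,0.0005,0,0,0,0,0,0,0.0005,0,0]

```text
clock: 14.9
position: [0.4504, -0.2927, 0.1472]
ee_rot: [0.653, 0.758, -0.0, -0.0]
ft_force: [-2.4, -0.1, -1.7]
grip_width: 0.084
grasp_force: 78.2
```

Request:
play_rows:
  plan: [0,0,0,0,-0.004,0,0,0,0,0,0,-0.008,0,0,0,0,0,0,-0.009,-0.004,0,0,0,0,0,-0.009,-0.011,0,0,0,0,0,-0.009,-0.016,0,0,0,0,0,-0.009,-0.018,0,0,0,0,0,-0.009,-0.018,0,0,0,0,0,-0.004,-0.018,0,0,0,0,0,0.003,-0.018,0,0,0,0,0,0.009,-0.018,0,0,0,0,0,0.0125,-0.018,0,0,0,0,0,0.0125,-0.018,0,0,0,0,0,0.0125,-0.018,0,0,0,0,0,0.0125,-0.018,0]

```text
clock: 16.65
position: [0.463, -0.2908, 0.1653]
ee_rot: [0.653, 0.758, 0.0, -0.0]
ft_force: [-0.7, -0.3, -1.9]
grip_width: 0.086
grasp_force: 78.0
```

```bash
sed -e 's/s4.png/s5.png/;s/p4.png/p5.png/g;s/p=\[.4618,-.2895/p=[.4632,-.2893/' e3.py > e4.py; python3 e4.py
```

```text
16.65 [ 0.46296486 -0.29084579  0.16527923] [-0.67488867 -0.34735958 -1.93919622] [[-0.1484, 0.9889, 0.0], [0.9889, 0.1484, 0.0002], [0.0002, 0.0, -1.0]]
leaf [ 0.46293955 -0.28953902  0.147       0.12      ] [0.14, -0.3, -0.49, 0.3, 0.23, -0.23]
jamb [ 0.46310729 -0.28549734  0.147       0.12      ] [0.35, 0.01, 0.01, 0.03, -0.15, 0.14]
knuckle low: leaf [ 0.4615691 -0.2893     0.147      0.12     ] [0.01] fixed [ 0.47045933 -0.2893      0.147       0.12      ] [0.12, 0.18] up [ 0.46473159 -0.2893      0.147       0.12      ] [0.12, -0.05]
leaf [ 0.4631969 -0.2893     0.147      0.12     ] [0.15, -0.28, -0.44, 0.23, 0.19, -0.29]
jamb [ 0.46297441 -0.2893      0.147       0.12      ] [0.23, -0.74, 0.27, 0.39, 0.31, 0.25]
knuckle low: leaf [ 0.4615691 -0.2893     0.147      0.12     ] [0.01] fixed [ 0.47045933 -0.2893      0.147       0.12      ] [0.12, 0.18] up [ 0.46473159 -0.2893      0.147       0.12      ] [0.12, -0.05]
```

View pics/p5.png

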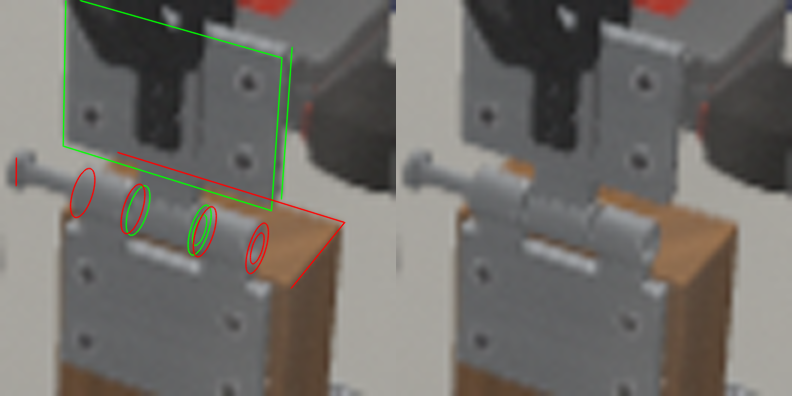

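The three knuckles now look like one continuous cylinder, at crop (500–640, 185–235). The leaf and jamb fits agree to about 0.2 mm in x, and there is no contact force. I'll let it settle and hand in.

Request:
play_rows:
  plan: [0,0,0,0,0,0,0,0,0,0,0,0,0,0,0,0,0,0,0,0,0,0,0,0,0,0,0,0]

```text
clock: 17.2
position: [0.4632, -0.2908, 0.1653]
ee_rot: [0.652, 0.758, 0.0, -0.0]
ft_force: [0.4, 0.0, -2.4]
grip_width: 0.083
grasp_force: 78.0
```

```bash
python3 -c "
from workcell import manip
print(manip.hand_in())"
```

```text
the job is handed in; nothing more can be done
None
```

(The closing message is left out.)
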